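# Light up a printed gear with the cold-light source

## Robot

A 6-joint arm with a two-finger parallel gripper is mounted at the origin on a cart in front of the work surface, level with it; the furniture and walls round the work are solid. World frame = base frame: x ahead of the robot, y to its left, z up, the work surface at z = 0. Lengths are in m, angles in degrees, forces in N, time in s.
With the tool pointing down it reaches from about 0.425 to 0.925 m from the base axis. Payload 12.5 kg.
Tool frame: the origin (TCP) lies on the centre line of the jaws, within the pads' length; the fingertips stand 8 mm ahead of it and the grasp point (between the pads) lies 11 mm behind it; z points along the fingers, x is the direction in which the jaws open and shut, and the axes are right-handed (so a half turn about z gives the same grasp; the last joint's range is limited). The gripper opens to 85 mm and grips with 20 to 120 N. Pads are 22 mm wide; open, the fingers measure 114 mm over their backs; the gripper's body (76 mm by 85 mm) begins 54 mm behind the grasp point. The pads swing forward as they close: fully open they stand 13 mm farther back than shut.
Start: joints at [67.632, 28.126, 89.318, -0, 62.55, -6.05], TCP at [0.176, 0.6, 0.219] pointing down, gripper open.
Joint ranges: [-177.58, 177.58], [-47.91, 125.51], [2.72, 160], [-65.01, 245.01], [3.68, 167.84], [-153.87, 153.87]. Speed limits (degrees/s): [127.2, 127.2, 159.86, 180, 180, 180].

## Interface

Orientations are given as a 3x3 rotation matrix whose columns are the frame's x, y, z axes.
In Python, from cell import bot, camera, calibration, spotter gives the robot as it stands.
- The arm moves only by the tool apply_moves, never from a script. Its argument "motion" is one flat list of numbers, 5 for each row, row after row: the shift along the tool's x, y, z as a fraction of full scale, then the turn about the tool's z as a fraction of full scale, then the closure, from 0 (fully open) to 1 (shut). A call has 1 to 20 rows; each row shifts and turns the commanded pose from where the row before left it, along the tool's axes as they then stand; what a row does not reach is not made up. Full scale, the value 1, is 0.03 m for a shift and 0.12 rad for a turn. A row lasts 1/10 s, in which the tool goes at most 50 mm and 8.59 degrees, less where a joint would pass 70% of its speed; a pose out of reach is approached as far as the arm can. A call with a number of a shift or a turn outside -1 to 1 is refused whole. A call with a gripper value outside its range is refused whole. The fingers move at their own pace and stop on an object; the grip force is fixed at half the most. Time passes only in rows, so rows that do not move let the fingers close. It gives the time, the measured TCP pose, the force and the opening at its end, in the units of the state.
- bot.get_obs(): the state, without advancing time (a new reading comes with each control period).
- camera(name): name is "side" or "top"; returns the picture (480x640x3 uint8, blue, green, red); there is no depth.
- calibration(name): a dict with "fx", "fy", "cx", "cy" (pixels), "rvec" (rotation vector, rad) and "tvec" (3), from world to camera coordinates, as OpenCV has them. Camera axes: x right, y down, z forward; pixel columns grow to the right and rows downward; lengths in m; the calibration is good to about 2 mm. A picture is of the moment at which its call begins. calibration takes no time and is no camera call.
- bot.finish_job(): hands the job in, once; it reports no verdict.
Trained networks look in the newest picture that a camera, given by its name, has taken for a name from the list of things; names that differ only in an ending like _2 or _b are one class to them, and where a whole thing is asked for, a point or a joint stands for the part that bears it (a point fixed in the world has none). Each returns a list of dicts, best first, with "score" (0 to 1); they miss things now and then, are a little off and sometimes report something else, mostly with a low value. They report only what shows in the picture. A call takes as long as a camera call.
- spotter.trace(name, camera): "region" (480x640 bool, what is visible of it) and "uv" ([column, row] in pixels, amid what is visible of it).
- spotter.landmark_of(name, camera): "uv" ([column, row] in pixels: a listed point, or the origin of a listed thing).
The state is a dict: "time": time; "qpos": joint angles; "joint_vel": joint speeds; "joint_torque": joint torques, N m; "ee_pos": TCP position; "orientation": TCP orientation; "ft_force": force on the tool from outside, world axes, zero at the start; "moment": the same for the moment, N m; "grip_width": opening from 0.0 (shut) to 1.0 (fully open).
Only numpy, scipy, OpenCV 4.12 (cv2) and the standard library are available. Lean on these libraries where they do the work, as an engineer would, in place of code of your own. Each camera call takes 0.05 s, during which the arm holds its last target.

## Task

The blue printed gear lies ready for inspection under the light arm of the white cold-light source. With the fingertips only, press the source's green rocker switch on and push the black aperture lever past its half-open click all the way to the fully open stop, where it must stay. Push gently, do not grip or lift anything, and leave the gear and the other things on the desk where they are.

Things in the scene. Friction and masses are not known exactly. Their poses are not given: they have to be found in the camera images.
- light_source: white case, fixed; 240 mm wide (its y), 130 deep (its x), 71 high; origin: centre of the underside; front faces its -x. The grey panel on top rises at 12 degrees from 52 mm height at the front edge to 71 mm, 30 mm behind the middle; green rocker on its left (+y) half, black lever right of the middle, both where the panel is 61 mm high. A bent light arm 0.15 m high leaves its right side
- lever_grip (a point): centre of the aperture lever's black grip: a ribbed block 13 mm thick along its travel (y), 26 along x, 23 high, from 7 to 30 mm above the panel on a thin stalk, orange line on top. Axes: z square to the panel, y = the source's +y. It slides only along y; -y (to the source's right) opens it. When it is closed the panel left of it is bare for 45 mm
- aperture (a joint): aperture lever position in m: 0 closed (white ring mark), 0.018 half-open click (half disc), 0.036 fully open stop (full disc), the hard end of the slot. A spring detent draws it into the nearest of the three; to leave a notch takes about 9 N, and past the hump it jumps ahead into the next notch
- lever: the aperture lever as a solid, origin on the panel surface under its grip; axes as lever_grip. Plastic: a load over 40 N counts as gripping or forcing it
- rocker_on_end (a point): top of the rocker switch's on end, towards the source's +y, marked with a white bar. The green rocker is 36 mm long along y, 24 mm along x, in a black bezel 46 x 34 mm that stands 4.5 mm above the panel; its pivot lies 10 mm to the right (-y) of this point. Square to the panel, this end stands about 17 mm above the panel when off, 12 mm when on
- rocker (a joint): rocker switch in rad: 0 off, 0.36 on (on end down). It snaps over half-way and stays; about 5 N on the on end does it
- gear_blue: blue printed gear, 52 mm across, 9 mm thick, loose, on the white plate under the lamp head; origin: centre of its underside
- ring_green: yellow-green printed ring, 44 mm across, 10 mm high, loose, right of the source; origin: centre of its underside
- gear_orange: small orange printed gear, 32 mm across, 12 mm thick, loose, right of the plate; origin: centre of its underside
- case_white: white objective storage tube, 35 mm across, 54 mm high, standing loose left of the source; origin: centre of its underside
- tape: roll of tape lying flat, 52 mm across, 19 mm high, loose, left of the source; origin: centre of its underside
- tray_yellow: card tray of yellow specimen slides, 151 x 116 x 25 mm, loose, farther left; origin: centre of its underside

How it is judged:
By the outcome, as a careful person would: the job done as asked, in the order asked, and still so for the second after the job is handed in, with the robot touching nothing.
It also fails if it takes over 35 s, if anything falls off the work surface, if the arm or the gripper's body presses on something with over 40 N, if the wrist force passes 120 N, or if a joint passes its speed limit or range.

## Working session

There is one attempt and no reset: what is moved stays moved. The work goes in short steps, Python scripts to look and compute and a tool call to move; the robot and the scene stay as the last step left them, time stands still between calls to the robot, and variables do not carry over. Pictures are saved under pics/ and viewed, and the job is handed in when it is done.

Besides the shell and the picture viewer there is one more tool, called after "Emit:" as name(argument=value, ...), one argument or row to a line, values as JSON. apply_moves: Moves the arm, as the interface text tells. Its arguments: {"type":"object","properties":{"motion":{"type":"array"}},"required":["motion"]}

```bash
mkdir -p pics; ls; cat > h.py <<'E'
import numpy as np, cv2
from cell import bot, camera, calibration, spotter
def P(n):
    c=calibration(n);R=cv2.Rodrigues(np.array(c["rvec"],float))[0];t=np.array(c["tvec"],float).ravel()
    K=np.array([[c["fx"],0,c["cx"]],[0,c["fy"],c["cy"]],[0,0,1]]);return K,R,t
def proj(n,p):
    K,R,t=P(n);q=K@(R@np.array(p,float)+t);return q[:2]/q[2]
def ray(n,uv):
    K,R,t=P(n);d=R.T@np.linalg.inv(K)@np.array([uv[0],uv[1],1.]);return -R.T@t,d/np.linalg.norm(d)
def atz(n,uv,z):
    o,d=ray(n,uv);return o+d*(z-o[2])/d[2]
def tri(a,b):
    A=[];r=[]
    M=np.zeros((3,3));v=np.zeros(3)
    L=[ray("side",a),ray("top",b)]
    for o,d in L:
        Q=np.eye(3)-np.outer(d,d);M+=Q;v+=Q@o
    p=np.linalg.solve(M,v);return p,[np.linalg.norm((np.eye(3)-np.outer(d,d))@(p-o)) for o,d in L]
E
python3 - <<'E'
from h import *
o=bot.get_obs();print(o["time"],o["ee_pos"],o["orientation"],o["grip_width"])
for n in("side","top"):
    cv2.imwrite(f"pics/{n}0.png",camera(n))
    K,R,t=P(n);print(n,-R.T@t,R[2])
U={}
for k in["light_source","lever_grip","rocker_on_end","lever"]:
    for n in("side","top"):
        r=spotter.landmark_of(k,n);print(k,n,[(x["uv"],x["score"]) for x in r[:2]]);U[k,n]=r[0]["uv"] if r else None
    if U[k,"side"] is not None and U[k,"top"] is not None:print(tri(U[k,"side"],U[k,"top"]))
E
```

```text
pics
0.0 [0.17548369 0.59961319 0.21805289] [[ 2.80972705e-01  9.59715675e-01 -4.02991439e-04]
 [ 9.59715176e-01 -2.80972972e-01 -9.85246434e-04]
 [-1.05878615e-03 -1.09929644e-04 -9.99999433e-01]] 1.0032572306591365
side [ 0.28072522 -0.74657252  0.69880534] [ 0.20620999  0.81835792 -0.53643989]
top [0.39428644 0.23402373 1.01566227] [ 0.12447185 -0.01283666 -0.9921401 ]
light_source side [([325.4, 302.1], 0.76)]
light_source top [([372.4, 238.5], 0.77)]
(array([ 0.51194296,  0.12149338, -0.00139817]), [np.float64(0.0043793177008671896), np.float64(0.00437931770086721)])
lever_grip side [([314.8, 273.6], 0.71)]
lever_grip top [([381.5, 242.3], 0.59)]
(array([0.49126569, 0.11203822, 0.07756208]), [np.float64(0.0006807748109944745), np.float64(0.0006807748109945817)])
rocker_on_end side [([296.4, 247.9], 0.66), ([376.7, 386.3], 0.45)]
rocker_on_end top [([338.7, 250.2], 0.63)]
(array([0.47527465, 0.20177344, 0.08127989]), [np.float64(0.00038757874907585025), np.float64(0.00038757874907577495)])
lever side [([315.1, 279.7], 0.44)]
lever top [([376.2, 238.5], 0.41)]
(array([0.49798519, 0.12104073, 0.05675925]), [np.float64(0.0030459384545145035), np.float64(0.003045938454514604)])
```

View pics/side0.png

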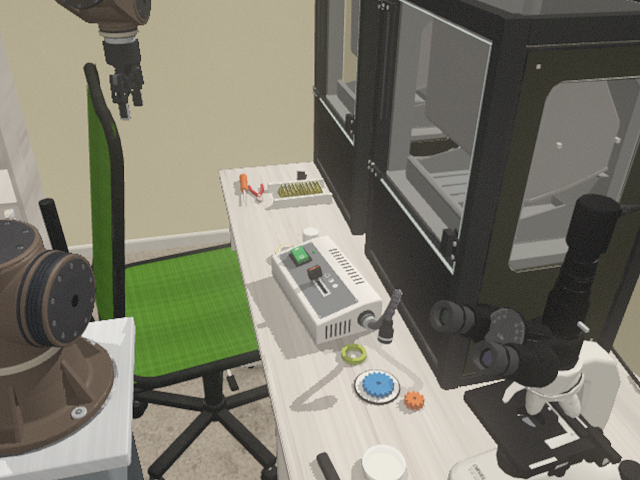

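View pics/top0.png

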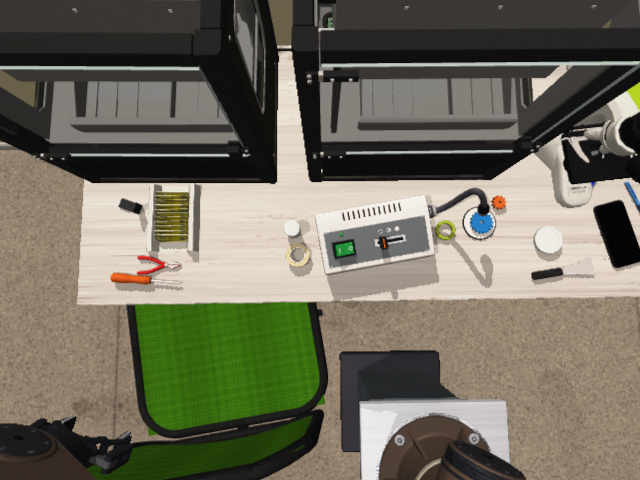

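```bash
python3 - <<'E'
from h import *
a=cv2.imread("pics/top0.png")[190:300,290:440];b=cv2.imread("pics/side0.png")[200:320,260:410]
cv2.imwrite("pics/ct.png",cv2.resize(a,None,fx=5,fy=5,interpolation=2));cv2.imwrite("pics/cs.png",cv2.resize(b,None,fx=5,fy=5,interpolation=2))
E
```

```text
(no output)
```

View pics/ct.png

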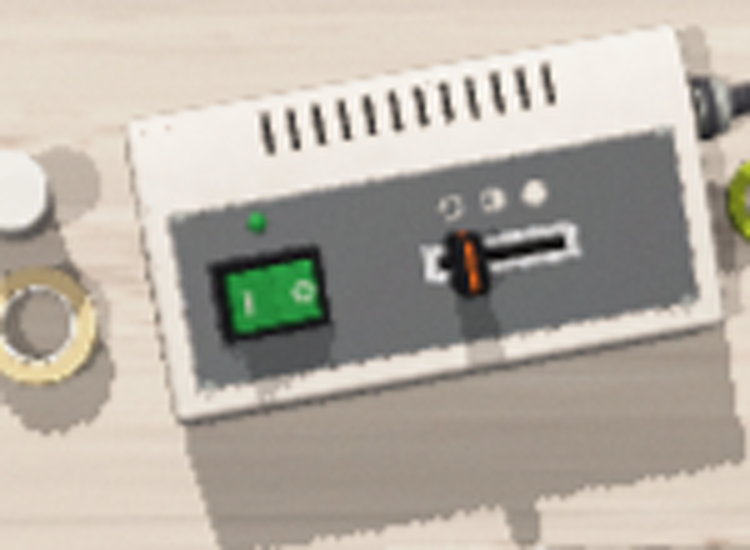

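View pics/cs.png

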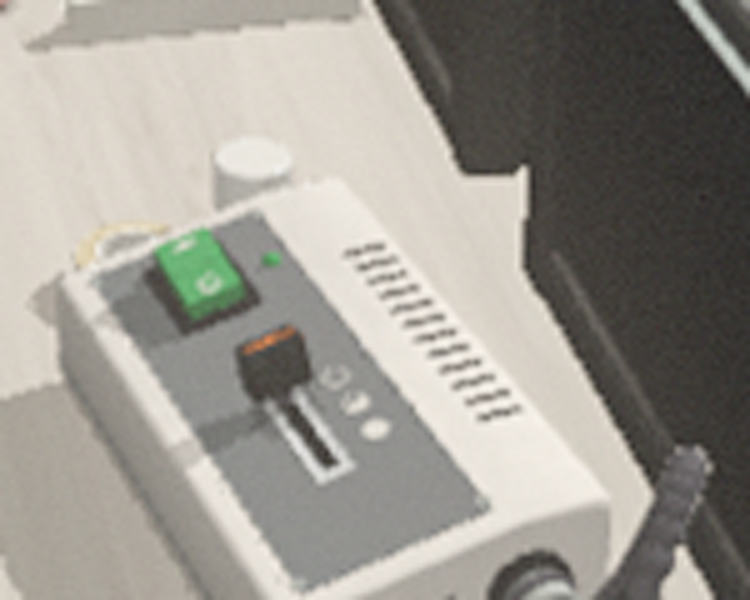

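Both pictures show the source at about top (375,236) and side (325,290). The rocker is at top (344,248) with its "I" end on the left, and the lever is closed at top (384,242). The source is yawed about +10°, so I'll fit its pose next.

```bash
python3 - <<'E'
from h import *
from scipy.optimize import least_squares
from scipy.spatial.transform import Rotation as Ro
T=lambda u,v:(290+u/5,190+v/5); S=lambda u,v:(260+u/5,200+v/5)
t12=np.tan(np.radians(12))
obs=[("top",(-.065,.12,.052),T(184,418)),("top",(-.065,-.12,.052),T(720,322)),("top",(.065,.12,.071),T(130,122)),("top",(.065,-.12,.071),T(672,30)),
("side",(-.065,.12,.052),S(66,282)),("side",(.065,.12,.071),S(340,180)),("side",(.065,-.12,.071),S(608,500))]
def W(p,q):
    c,s=np.cos(p[2]),np.sin(p[2]);return np.array([p[0]+c*q[0]-s*q[1],p[1]+s*q[0]+c*q[1],q[2]])
f=lambda p:np.concatenate([proj(n,W(p,q))-np.array(u) for n,q,u in obs])
r=least_squares(f,[.51,.12,.17],loss="soft_l1");p=r.x;print(p,np.degrees(p[2]));print(f(p).reshape(-1,2).round(1))
def inv(w):
    c,s=np.cos(p[2]),np.sin(p[2]);d=np.array(w)-[p[0],p[1],0];return np.array([c*d[0]+s*d[1],-s*d[0]+c*d[1],w[2]])
print("lever",inv([0.49126569, 0.11203822, 0.07756208]),"rock",inv([0.47527465, 0.20177344, 0.08127989]))
for n,u,z in(("T",T(247,303),.078),("O",T(303,290),.073),("bezL",T(222,303),.065),("bezR",T(322,285),.065),("ledge top",T(469,262),.091),("slotR",T(566,241),.061),("slotL",T(440,262),.061)):
    print(n,inv(atz("top",u,z)).round(4))
for n,u,z in(("orange s",S(268,342),.091),("I s",S(183,242),.078)): print(n,inv(atz("side",u,z)).round(4))
print("x where panel 61:", -.065+.009/t12)
E
```

```text
[0.50904537 0.1217145  0.16013663] 9.175152903654661
[[-1.4  1.1]
 [ 2.   0.8]
 [-1.1 -0.8]
 [ 1.5 -1.5]
 [-3.4 -0.7]
 [ 0.1 -0.6]
 [ 0.9  0.4]]
lever [-0.01909511 -0.00671745  0.07756208] rock [-0.02057299  0.08441947  0.08127989]
T [-0.0218  0.0831  0.078 ]
O [-0.02    0.0588  0.073 ]
bezL [-0.0189  0.0928  0.065 ]
bezR [-0.0187  0.0499  0.065 ]
ledge top [-0.0218 -0.0092  0.091 ]
slotR [-0.0177 -0.056   0.061 ]
slotL [-0.0173 -0.0015  0.061 ]
orange s [-0.0215 -0.0081  0.091 ]
I s [-0.0187  0.0873  0.078 ]
x where panel 61: -0.022658329014693918
```

```bash
python3 - <<'E'
from h import *
b=cv2.imread("pics/side0.png")[20:130,70:180]
cv2.imwrite("pics/gr.png",cv2.resize(b,None,fx=5,fy=5,interpolation=2))
E
```

```text
(no output)
```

View pics/gr.png

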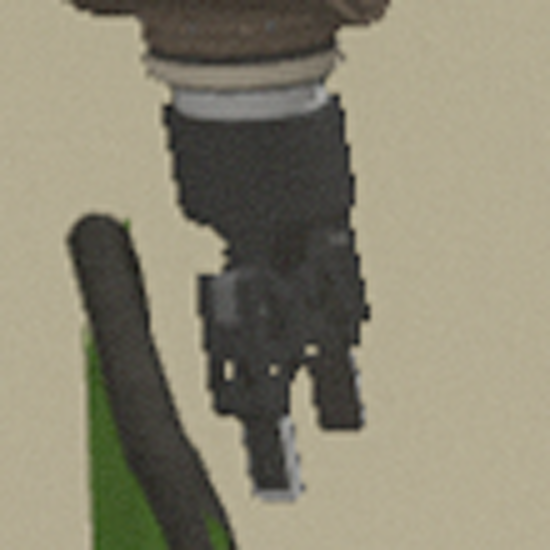

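Emit:
apply_moves(
  motion=[0,0,0,1,1,0,0,0,1,1,0,0,0,1,1,0,0,0,1,1,0,0,0,1,1,0,0,0,1,1,0,0,0,1,1,0,0,0,1,1,0,0,0,1,1,0,0,0,0.38,1,0,0,0,0,1],
)

```text
time: 1.6
ee_pos: [0.1756, 0.5998, 0.2186]
orientation: [[0.987, 0.159, 0.0], [0.159, -0.987, 0.0], [0.0, -0.0, -1.0]]
ft_force: [-0.0, -0.4, -1.1]
grip_width: 0.001
```

```bash
cat >> h.py <<'E'
SRC=np.array([0.50904537,0.1217145,0.16013663])
def w2s(w,p=SRC):
    c,s=np.cos(p[2]),np.sin(p[2]);d=np.array(w)-[p[0],p[1],0];return np.array([c*d[0]+s*d[1],-s*d[0]+c*d[1],w[2]])
def s2w(q,p=SRC):
    c,s=np.cos(p[2]),np.sin(p[2]);return np.array([p[0]+c*q[0]-s*q[1],p[1]+s*q[0]+c*q[1],q[2]])
def go(q):
    o=bot.get_obs();R=np.array(o["orientation"]);d=R.T@(s2w(q)-o["ee_pos"])
    print("t",o["time"],"yaw",np.degrees(np.arctan2(R[1,0],R[0,0])),"src",w2s(o["ee_pos"]).round(4),"F",np.round(o["ft_force"],1),"units",(d/.03).round(3),"g",o["grip_width"])
E
python3 -c "
from h import *
go([-.0215,.090,.115])"
```

```text
t 1.6 yaw 9.159816329874644 src [-0.253   0.5252  0.2186] F [-0.  -0.4 -1.1] units [ 7.719 14.504  3.454] g 0.0006313775913296089
```

Emit:
apply_moves(
  motion=[0.48,0.9,0,0,1,0.48,0.9,0,0,1,0.48,0.9,0,0,1,0.48,0.9,0,0,1,0.48,0.9,0,0,1,0.48,0.9,0,0,1,0.48,0.9,0,0,1,0.48,0.9,0,0,1,0.48,0.9,0,0,1,0.48,0.9,0,0,1,0.48,0.9,0,0,1,0.48,0.9,0,0,1,0.48,0.9,0,0,1,0.48,0.9,0,0,1,0.48,0.9,0,0,1,0.48,0.9,0,0,1,0,0,0.8,0,1,0,0,0.8,0,1,0,0,0.8,0,1,0,0,0.8,0,1],
)

```text
time: 3.6
ee_pos: [0.4721, 0.2101, 0.1219]
orientation: [[0.987, 0.161, 0.001], [0.161, -0.987, 0.0], [0.001, -0.0, -1.0]]
ft_force: [0.9, -0.1, 0.4]
grip_width: -0.0
```

```bash
python3 - <<'E'
from h import *
go([-.0215,.090,.085])
a=camera("top")[190:300,290:440];b=camera("side")[180:300,240:390]
cv2.imwrite("pics/c1.png",np.hstack([cv2.resize(a,(400,300),interpolation=2),cv2.resize(b,(400,320),interpolation=2)[:300]]))
E
```

```text
t 3.6 yaw 9.287109887387889 src [-0.0223  0.0931  0.1219] F [ 0.9 -0.1  0.4] units [0.027 0.105 1.229] g -0.0004244718397437913
```

View pics/c1.png

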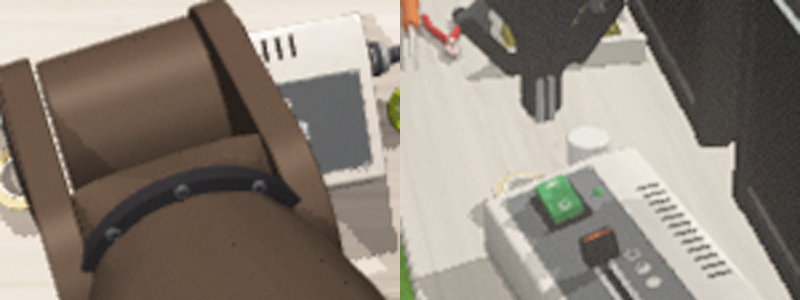

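The side picture shows the shut fingers just above the rocker, with nothing touched. The arm hides the rocker in the top view. I'll go down to just above contact.

Emit:
apply_moves(
  motion=[0,0.1,0.4,0,1,0,0,0.4,0,1,0,0,0.2,0,1,0,0,0,0,1],
)

```text
time: 4.1
ee_pos: [0.4723, 0.2072, 0.092]
orientation: [[0.987, 0.16, -0.001], [0.16, -0.987, -0.0], [-0.001, 0.0, -1.0]]
ft_force: [0.3, -0.7, -0.2]
grip_width: 0.002
```

```bash
python3 - <<'E'
from h import *
go([-.0215,.090,.085])
o=bot.get_obs();tip=np.array(o["ee_pos"])+[0,0,-.008];print(proj("side",tip))
b=camera("side")[200:300,250:380]
cv2.imwrite("pics/c2.png",cv2.resize(b,None,fx=6,fy=6,interpolation=2))
E
```

```text
t 4.1 yaw 9.199341699832763 src [-0.0227  0.0902  0.092 ] F [ 0.3 -0.7 -0.2] units [0.039 0.008 0.235] g 0.0019505824880679222
[294.17555736 245.52227147]
```

View pics/c2.png

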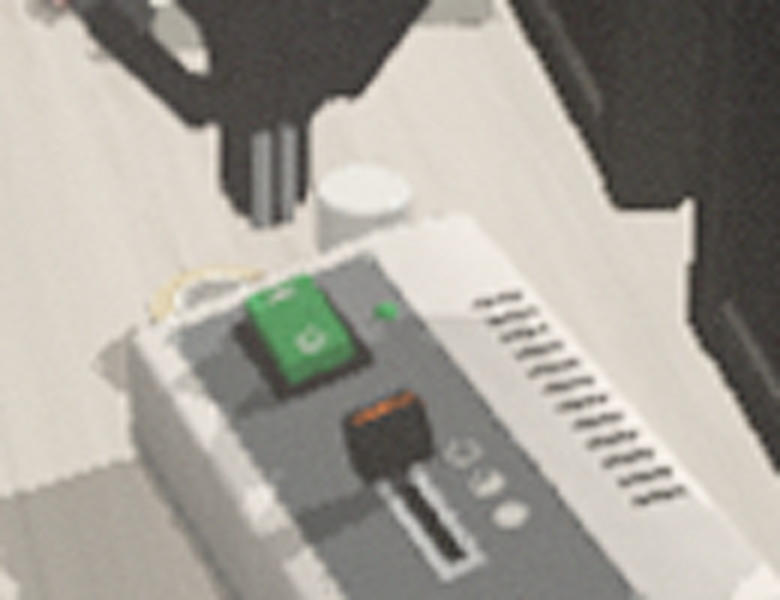

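```bash
python3 - <<'E'
from h import *
o=bot.get_obs();e=np.array(o["ee_pos"]);s=w2s(e)
for n,d in(("tcp",(0,0,0)),("tip",(0,0,-.008)),("tip near",(0,-.011,-.008)),("tcp near",(0,-.011,0)),("up10",(0,-.011,.010)),("y+10",(0,-.001,-.008)),("y+10far",(0,.01,-.008)),("right",(.0145,-.011,-.008)),("left",(-.0145,-.011,-.008))):
    u=proj("side",s2w(s+d));print(n,u.round(1),"crop",((u-[250,200])*6).round())
E
```

```text
tcp [294.2 241.9] crop [265. 251.]
tip [294.3 245.3] crop [266. 272.]
tip near [296.2 248. ] crop [277. 288.]
tcp near [296.2 244.6] crop [277. 268.]
up10 [296.2 240.3] crop [277. 242.]
y+10 [294.4 245.5] crop [267. 273.]
y+10far [292.5 242.8] crop [255. 257.]
right [303.  246.6] crop [318. 279.]
left [289.4 249.5] crop [236. 297.]
```

```bash
python3 - <<'E'
from h import *
for e in([.1755,.5996,.2181],[.4721,.2101,.1219]):
    for d in(.02,.01,0,-.008):print(e,d,proj("side",np.array(e)+[0,0,d]).round(1))
# open jaw tips at start
e=np.array([.1755,.5996,.2181]);x=np.array([.281,.96,0])
for k in(-.0425,-.057,.0425,.057):
  for d in (.005,-.008):print(k,d,proj("side",e+k*x+[0,0,d]).round(1))
o=bot.get_obs();print(o["qpos"],o["joint_torque"])
b=camera("side")[130:290,240:400]
cv2.imwrite("pics/c3.png",cv2.resize(b,(600,600),interpolation=2))
E
```

```text
[0.1755, 0.5996, 0.2181] 0.02 [132.9 115.7]
[0.1755, 0.5996, 0.2181] 0.01 [133.6 119.8]
[0.1755, 0.5996, 0.2181] 0 [134.3 124. ]
[0.1755, 0.5996, 0.2181] -0.008 [134.8 127.3]
[0.4721, 0.2101, 0.1219] 0.02 [293.5 219.7]
[0.4721, 0.2101, 0.1219] 0.01 [293.5 224.1]
[0.4721, 0.2101, 0.1219] 0 [293.6 228.5]
[0.4721, 0.2101, 0.1219] -0.008 [293.6 232. ]
-0.0425 0.005 [128.  128.5]
-0.0425 -0.008 [128.9 134. ]
-0.057 0.005 [125.9 130.9]
-0.057 -0.008 [126.9 136.4]
0.0425 0.005 [139.5 115.6]
0.0425 -0.008 [140.4 120.9]
0.057 0.005 [141.4 113.6]
0.057 -0.008 [142.2 118.8]
[1.63424623e+01 2.94040736e+01 1.11839140e+02 6.85343852e-03
 3.87732191e+01 7.13957181e+00] [-6.78832806e-02 -5.32651162e+01 -1.66040629e+01 -1.01198199e-03
 -9.56944632e-02 -3.91146095e-03]
```

View pics/c3.png

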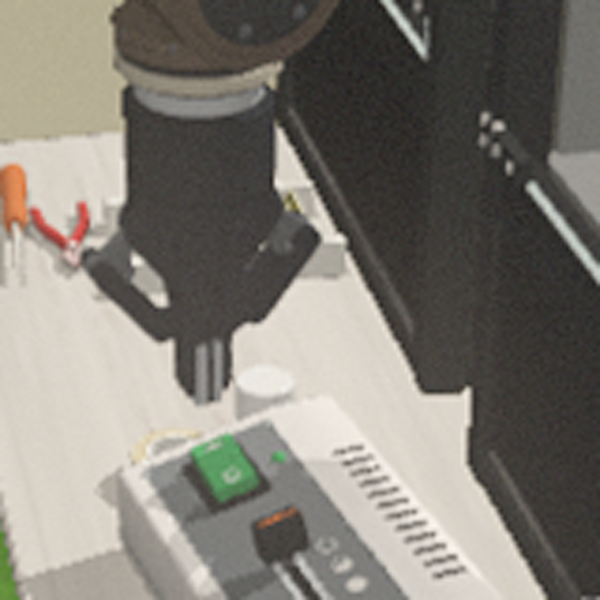

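The visible fingertips are about 9 px higher than predicted, roughly 20 mm. I'll descend carefully and watch both force and image.

Emit:
apply_moves(
  motion=[0,0,0.1,0,1,0,0,0.1,0,1,0,0,0,0,1],
)

```text
time: 4.5
ee_pos: [0.4724, 0.2072, 0.0864]
orientation: [[0.987, 0.16, -0.0], [0.16, -0.987, 0.0], [-0.0, -0.0, -1.0]]
ft_force: [-0.1, 0.9, 0.1]
grip_width: -0.003
```

```bash
python3 - <<'E'
from h import *
go([-.0215,.090,.085])
b=camera("side")[200:300,250:380]
cv2.imwrite("pics/c4.png",cv2.resize(b,None,fx=6,fy=6,interpolation=2))
a=camera("top");cv2.imwrite("pics/t4.png",a)
E
```

```text
t 4.5 yaw 9.19223213570245 src [-0.0226  0.0903  0.0864] F [-0.1  0.9  0.1] units [0.036 0.009 0.046] g -0.0027438671056903997
```

View pics/c4.png

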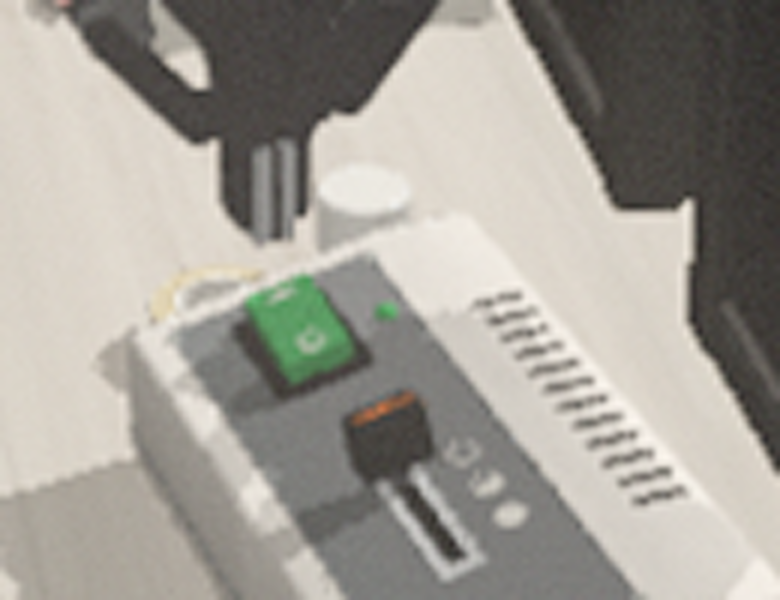

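View pics/t4.png

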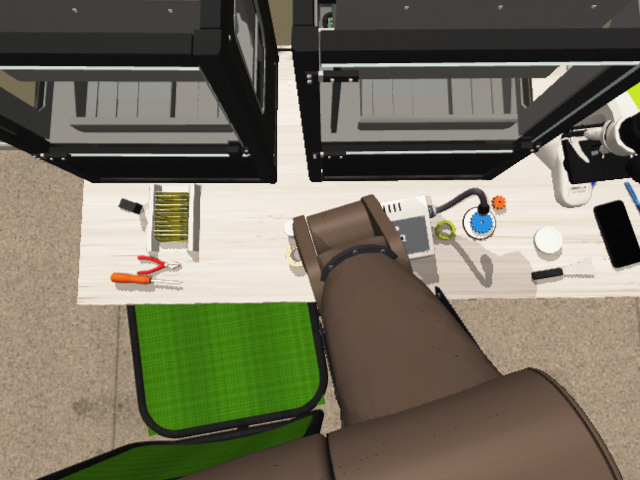

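Emit:
apply_moves(
  motion=[0,0,0.1,0,1,0,0,0.1,0,1,0,0,0,0,1],
)

```text
time: 4.9
ee_pos: [0.4723, 0.2072, 0.0802]
orientation: [[0.987, 0.16, -0.001], [0.16, -0.987, -0.0], [-0.001, 0.0, -1.0]]
ft_force: [0.5, 0.5, 0.3]
grip_width: -0.002
```

```bash
python3 - <<'E'
from h import *
go([-.0215,.090,.085])
b=camera("side")[200:300,250:380]
cv2.imwrite("pics/c5.png",cv2.resize(b,None,fx=6,fy=6,interpolation=2))
E
```

```text
t 4.9 yaw 9.189951729995427 src [-0.0226  0.0902  0.0802] F [0.5 0.5 0.3] units [ 0.038  0.008 -0.161] g -0.002107418500279505
```

View pics/c5.png

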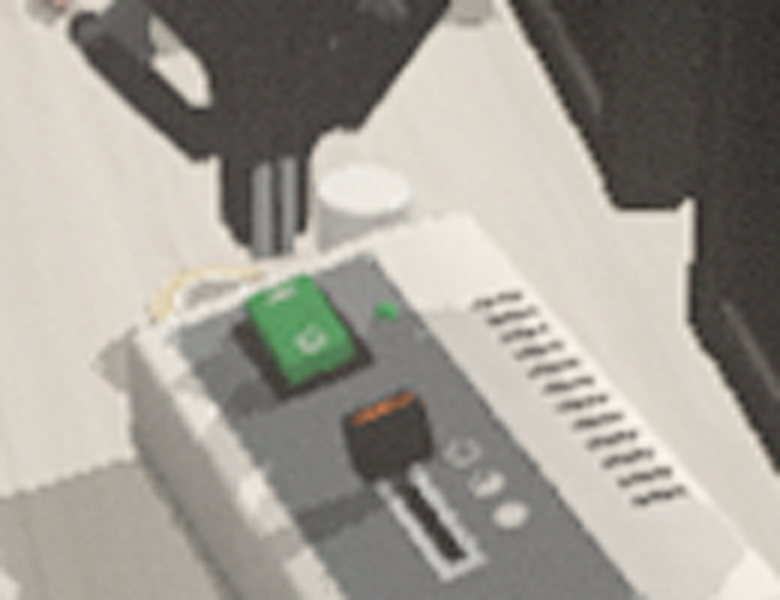

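```bash
python3 - <<'E'
from h import *
e=np.array([.1755,.5996,.2181]);x=np.array([.281,.96,0])
for k in(-.0425,.0425):
  for d in (.02,.005,-.008):print(k,d,proj("top",e+k*x+[0,0,d]).round(1))
b=cv2.imread("pics/top0.png")[400:480,40:160]
cv2.imwrite("pics/c6.png",cv2.resize(b,None,fx=6,fy=6,interpolation=2))
print(spotter.landmark_of("case_white","side")[:1]and spotter.landmark_of("case_white","side")[0]["uv"])
E
```

```text
-0.0425 0.02 [126.3 435. ]
-0.0425 0.005 [130.2 432.1]
-0.0425 -0.008 [133.4 429.7]
0.0425 0.02 [ 76.7 420.6]
0.0425 0.005 [ 81.6 418. ]
0.0425 -0.008 [ 85.6 415.8]
[310.4, 253.9]
```

View pics/c6.png

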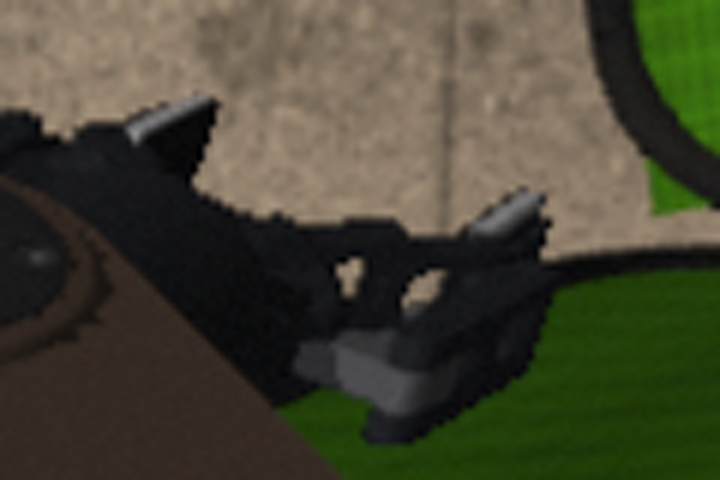

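Both views agree that the visible tips sit roughly 15–20 mm higher than nominal, and that the sideways position is fine. I'll keep descending in small steps.

Emit:
apply_moves(
  motion=[0,0,0.1,0,1,0,0,0.1,0,1,0,0,0,0,1],
)

```text
time: 5.35
ee_pos: [0.4723, 0.2072, 0.0742]
orientation: [[0.987, 0.16, -0.001], [0.16, -0.987, -0.0], [-0.001, -0.0, -1.0]]
ft_force: [1.1, 0.1, -0.1]
grip_width: -0.001
```

Emit:
apply_moves(
  motion=[0,0,0.1,0,1,0,0,0,0,1],
)

```text
time: 5.55
ee_pos: [0.4724, 0.2072, 0.0712]
orientation: [[0.987, 0.16, -0.0], [0.16, -0.987, -0.0], [-0.0, -0.0, -1.0]]
ft_force: [-0.6, 0.3, -1.0]
grip_width: 0.006
```

```bash
python3 - <<'E'
from h import *
go([-.0215,.090,.085])
b=camera("side")[200:300,250:380]
cv2.imwrite("pics/c7.png",cv2.resize(b,None,fx=6,fy=6,interpolation=2))
E
```

```text
t 5.55 yaw 9.18986262974651 src [-0.0226  0.0902  0.0712] F [-0.6  0.3 -1. ] units [ 0.036  0.008 -0.458] g 0.005696109255033042
```

View pics/c7.png

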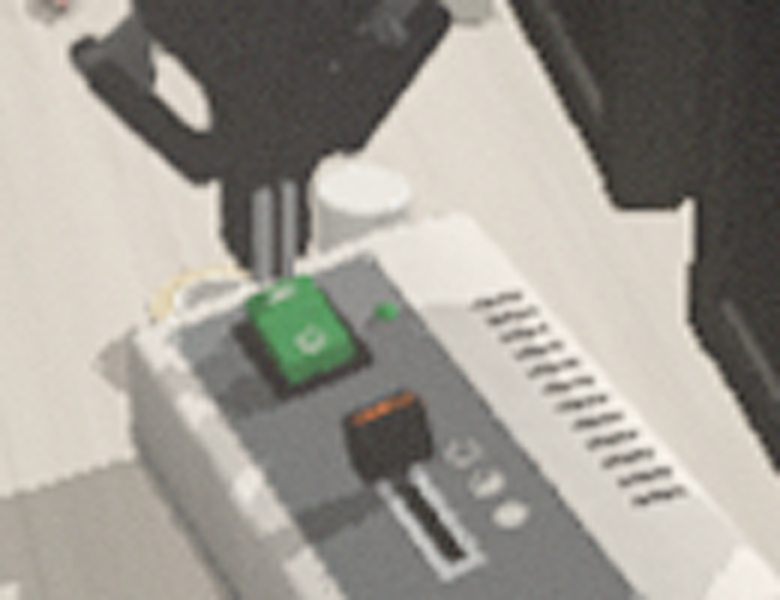

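Emit:
apply_moves(
  motion=[0,0,0.1,0,1,0,0,0,0,1],
)

```text
time: 5.8
ee_pos: [0.4724, 0.2072, 0.0683]
orientation: [[0.987, 0.16, -0.0], [0.16, -0.987, -0.0], [-0.0, -0.0, -1.0]]
ft_force: [0.0, -0.2, -0.5]
grip_width: -0.001
```

```bash
python3 - <<'E'
from h import *
go([-.0215,.090,.085])
b=camera("side")[220:280,270:350]
cv2.imwrite("pics/c8.png",cv2.resize(b,None,fx=10,fy=10,interpolation=2))
E
```

```text
t 5.8 yaw 9.186730372079584 src [-0.0226  0.0902  0.0683] F [ 0.  -0.2 -0.5] units [ 0.035  0.007 -0.557] g -0.0008458131878149659
```

View pics/c8.png

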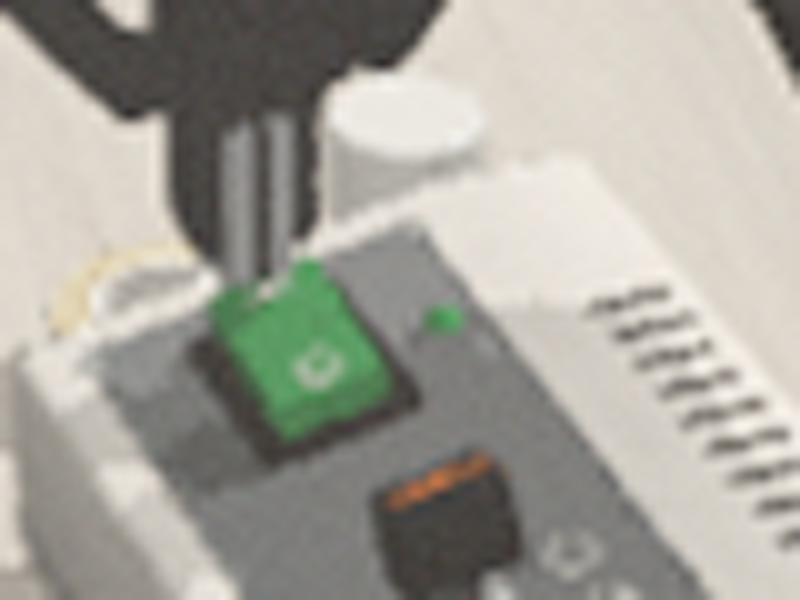

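The tip now overlaps the "I" mark at crop (265,290), so it's above the rocker's on end. I'll press on.

Emit:
apply_moves(
  motion=[0,0,0.1,0,1,0,0,0,0,1],
)

```text
time: 6.05
ee_pos: [0.4727, 0.2075, 0.0656]
orientation: [[0.987, 0.16, 0.001], [0.16, -0.987, 0.0], [0.001, -0.0, -1.0]]
ft_force: [0.6, 1.7, 3.2]
grip_width: -0.001
```

Emit:
apply_moves(
  motion=[0,0,0.07,0,1,0,0,0,0,1],
)

```text
time: 6.25
ee_pos: [0.4723, 0.2071, 0.0632]
orientation: [[0.987, 0.16, -0.001], [0.16, -0.987, -0.0], [-0.001, 0.0, -1.0]]
ft_force: [-0.0, 0.6, 0.3]
grip_width: 0.001
```

```bash
python3 - <<'E'
from h import *
go([-.0215,.090,.085])
b=camera("side")[220:280,270:350]
cv2.imwrite("pics/c9.png",cv2.resize(b,None,fx=10,fy=10,interpolation=2))
E
```

```text
t 6.25 yaw 9.198815759969008 src [-0.0227  0.0902  0.0632] F [-0.   0.6  0.3] units [ 0.039  0.006 -0.727] g 0.0005657940288269877
```

View pics/c9.png

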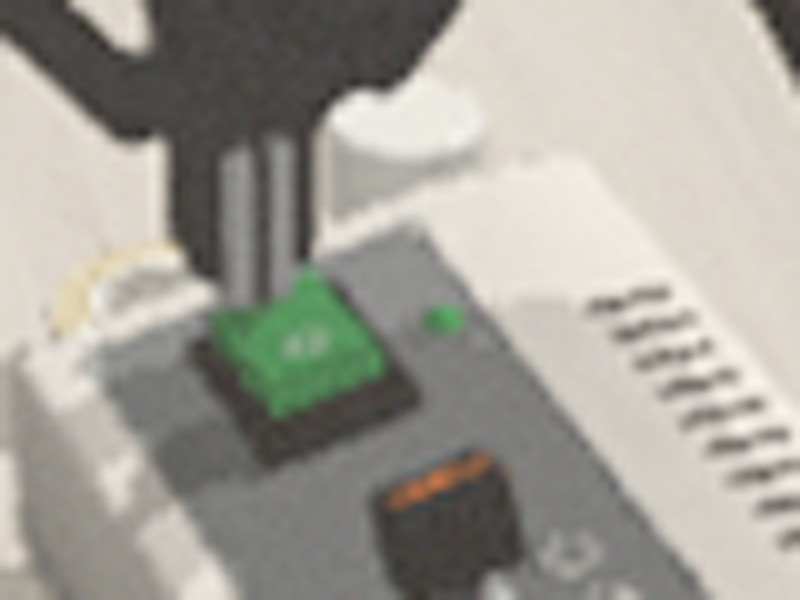

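The rocker is on: its on end is down, and the force peaked at about 3 N and then dropped. I'll lift and move to the bare panel left of the lever.

Emit:
apply_moves(
  motion=[0,0,-0.6,0,1,0,0,-0.6,0,1,0.04,0.57,0,0,1,0,0.57,0,0,1,0,0.57,0,0,1,0,0.56,0,0,1,0,0,0.4,0,1,0,0,0.3,0,1,0,0,0,0,1],
)

```text
time: 7.2
ee_pos: [0.4837, 0.1405, 0.0769]
orientation: [[0.987, 0.16, -0.003], [0.16, -0.987, -0.0], [-0.003, -0.0, -1.0]]
ft_force: [0.2, 0.0, 0.2]
grip_width: 0.0
```

```bash
python3 - <<'E'
from h import *
go([-.0215,.022,.059])
b=camera("side")[220:300,270:370]
cv2.imwrite("pics/d1.png",cv2.resize(b,None,fx=7,fy=7,interpolation=2))
E
```

```text
t 7.2 yaw 9.19907966033732 src [-0.022   0.0226  0.0769] F [0.2 0.  0.2] units [0.018 0.02  0.598] g 0.00011850599105934188
```

View pics/d1.png

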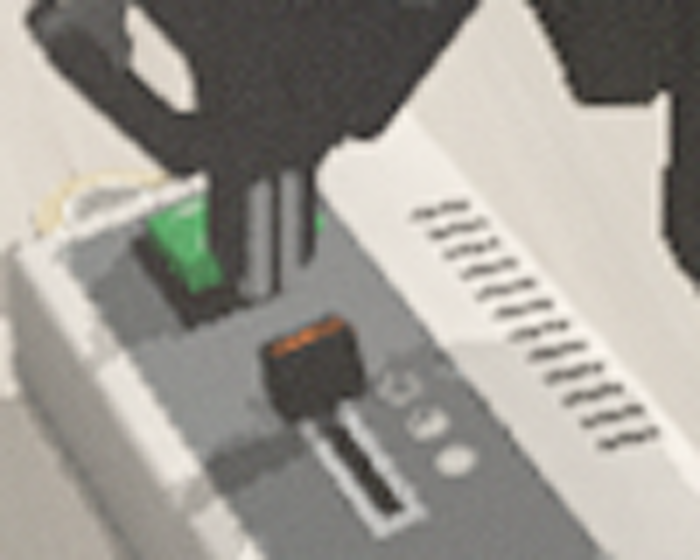

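Emit:
apply_moves(
  motion=[0,0,0.2,0,1,0,0,0.2,0,1,0,0,0.1,0,1,0,0,0,0,1],
)

```text
time: 7.65
ee_pos: [0.4843, 0.1403, 0.063]
orientation: [[0.987, 0.16, -0.001], [0.16, -0.987, -0.0], [-0.001, -0.0, -1.0]]
ft_force: [-0.3, 0.2, 0.4]
grip_width: -0.001
```

```bash
python3 - <<'E'
from h import *
go([-.0215,.022,.059])
b=camera("side")[220:300,270:370]
cv2.imwrite("pics/d2.png",cv2.resize(b,None,fx=7,fy=7,interpolation=2))
E
```

```text
t 7.65 yaw 9.201592569942289 src [-0.0214  0.0223  0.063 ] F [-0.3  0.2  0.4] units [-0.002  0.009  0.134] g -0.0011277956384539805
```

View pics/d2.png

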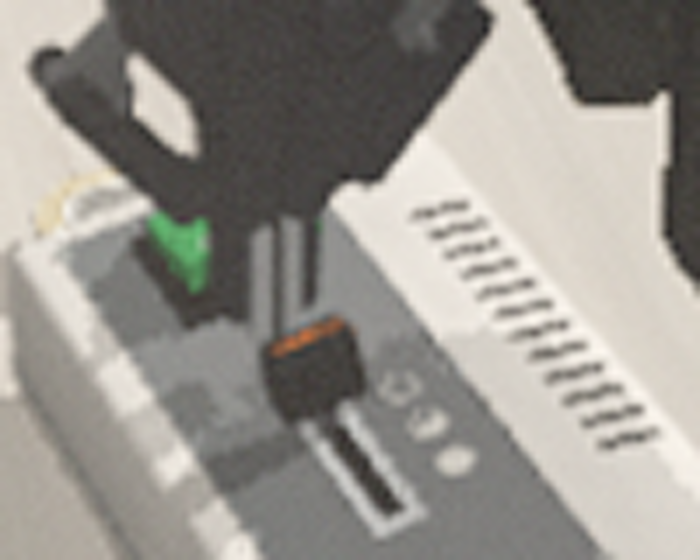

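Emit:
apply_moves(
  motion=[0,0,0.1,0,1,0,0.15,0,0,1,0,0.15,0,0,1,0,0.1,0,0,1,0,0,0,0,1],
)

```text
time: 8.2
ee_pos: [0.4866, 0.1279, 0.0606]
orientation: [[0.987, 0.159, 0.0], [0.159, -0.987, 0.0], [0.0, -0.0, -1.0]]
ft_force: [-0.2, -0.3, -0.2]
grip_width: 0.002
```

Emit:
apply_moves(
  motion=[0,0.1,0,0,1,0,0,0,0,1],
)

```text
time: 8.4
ee_pos: [0.487, 0.1253, 0.0606]
orientation: [[0.987, 0.16, 0.0], [0.16, -0.987, 0.0], [0.0, -0.0, -1.0]]
ft_force: [-0.5, 1.7, 1.5]
grip_width: -0.0
```

Emit:
apply_moves(
  motion=[0,0.1,0,0,1,0,0,0,0,1],
)

```text
time: 8.6
ee_pos: [0.4875, 0.1227, 0.0606]
orientation: [[0.987, 0.16, 0.0], [0.16, -0.987, 0.001], [0.0, -0.001, -1.0]]
ft_force: [-0.4, 6.3, 1.8]
grip_width: 0.0
```

Emit:
apply_moves(
  motion=[0,0.1,0,0,1,0,0,0,0,1],
)

```text
time: 8.8
ee_pos: [0.4879, 0.1198, 0.0606]
orientation: [[0.987, 0.16, 0.0], [0.16, -0.987, 0.0], [0.0, -0.0, -1.0]]
ft_force: [0.1, 4.3, 1.0]
grip_width: -0.003
```

```bash
python3 - <<'E'
from h import *
go([-.0215,-.0265,.060])
b=camera("side")[220:300,270:370]
cv2.imwrite("pics/d3.png",cv2.resize(b,None,fx=7,fy=7,interpolation=2))
E
```

```text
t 8.8 yaw 9.195566471818738 src [-0.0211  0.0014  0.0606] F [0.1 4.3 1. ] units [-0.012  0.931  0.019] g -0.0034889354125028273
```

View pics/d3.png

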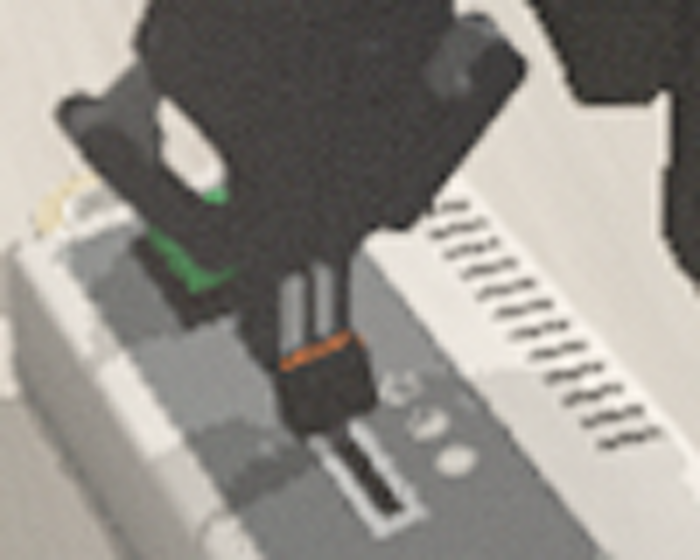

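Contact was at source y ≈ 0.007 and the lever is moving at about 6 N. I'll keep pushing.

Emit:
apply_moves(
  motion=[0,0.1,0,0,1,0,0.1,0,0,1,0,0,0,0,1],
)

```text
time: 9.15
ee_pos: [0.4889, 0.1131, 0.0604]
orientation: [[0.987, 0.159, -0.0], [0.159, -0.987, -0.0], [-0.0, 0.0, -1.0]]
ft_force: [-0.2, 0.3, 0.9]
grip_width: 0.0
```

Emit:
apply_moves(
  motion=[0,0.1,0,0,1,0,0.1,0,0,1,0,0,0,0,1],
)

```text
time: 9.45
ee_pos: [0.4899, 0.1074, 0.0605]
orientation: [[0.987, 0.159, 0.0], [0.159, -0.987, 0.0], [0.0, -0.0, -1.0]]
ft_force: [0.3, 2.7, 0.8]
grip_width: -0.002
```

Emit:
apply_moves(
  motion=[0,0.1,0,0,1,0,0,0,0,1],
)

```text
time: 9.65
ee_pos: [0.4903, 0.1049, 0.0605]
orientation: [[0.987, 0.159, -0.0], [0.159, -0.987, 0.001], [0.0, -0.001, -1.0]]
ft_force: [0.5, 6.1, 0.4]
grip_width: -0.002
```

Emit:
apply_moves(
  motion=[0,0.1,0,0,1,0,0,0,0,1],
)

```text
time: 9.85
ee_pos: [0.4907, 0.1019, 0.0605]
orientation: [[0.987, 0.16, -0.0], [0.16, -0.987, 0.0], [0.0, -0.0, -1.0]]
ft_force: [0.2, 4.4, -0.6]
grip_width: 0.001
```

Emit:
apply_moves(
  motion=[0,0.1,0,0,1,0,0,0,0,1],
)

```text
time: 10.05
ee_pos: [0.4914, 0.0984, 0.0605]
orientation: [[0.987, 0.16, 0.0], [0.16, -0.987, -0.0], [0.0, 0.0, -1.0]]
ft_force: [-0.3, 0.5, -0.1]
grip_width: -0.002
```

```bash
python3 - <<'E'
from h import *
go([-.0215,-.0285,.060])
b=camera("side")[220:300,270:370]
cv2.imwrite("pics/d4.png",cv2.resize(b,None,fx=7,fy=7,interpolation=2))
E
```

```text
t 10.05 yaw 9.1897708682838 src [-0.0212 -0.0202  0.0605] F [-0.3  0.5 -0.1] units [-0.011  0.278  0.016] g -0.0015184619028407581
```

View pics/d4.png

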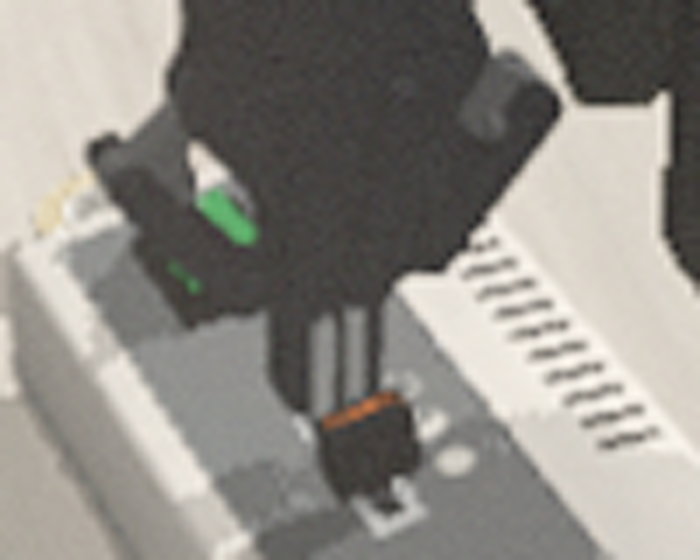

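It has jumped past the second hump. I'll follow it gently to the stop.

Emit:
apply_moves(
  motion=[0,0.1,0,0,1,0,0.1,0,0,1,0,0,0,0,1],
)

```text
time: 10.4
ee_pos: [0.4923, 0.0924, 0.0605]
orientation: [[0.987, 0.159, 0.0], [0.159, -0.987, 0.0], [0.0, -0.0, -1.0]]
ft_force: [-0.2, 0.2, 0.6]
grip_width: 0.0
```

Emit:
apply_moves(
  motion=[0,0.06,0,0,1,0,0,0,0,1],
)

```text
time: 10.6
ee_pos: [0.4925, 0.0909, 0.0605]
orientation: [[0.987, 0.16, 0.0], [0.16, -0.987, 0.0], [0.0, -0.0, -1.0]]
ft_force: [0.1, 1.2, 1.1]
grip_width: 0.0
```

Emit:
apply_moves(
  motion=[0,0.03,0,0,1,0,0,0,0,1],
)

```text
time: 10.8
ee_pos: [0.4926, 0.0906, 0.0605]
orientation: [[0.987, 0.16, -0.0], [0.16, -0.987, 0.001], [0.0, -0.001, -1.0]]
ft_force: [-0.3, 5.3, -0.5]
grip_width: -0.001
```

Force rose to 5 N with almost no movement, so the lever is at the hard stop. I'll back off, lift and clear the view.

Emit:
apply_moves(
  motion=[0,-0.2,0,0,1,0,-0.2,0,0,1,0,0,-0.5,0,1,0,0,-1,0,1,0,0,-1,0,1,0,0,-1,0,1,0,0,-1,0,1,-0.48,-0.9,0,0,1,-0.48,-0.9,0,0,1,-0.48,-0.9,0,0,1,-0.48,-0.9,0,0,1,-0.48,-0.9,0,0,1,-0.48,-0.9,0,0,1,-0.48,-0.9,0,0,1,-0.48,-0.9,0,0,1,-0.48,-0.9,0,0,1,-0.48,-0.9,0,0,1,-0.48,-0.9,0,0,1,0,0,0,0,1],
)

```text
time: 12.7
ee_pos: [0.285, 0.3719, 0.1955]
orientation: [[0.987, 0.163, 0.0], [0.163, -0.987, 0.0], [0.0, -0.0, -1.0]]
ft_force: [0.5, -0.9, -0.5]
grip_width: 0.002
```

```bash
python3 - <<'E'
from h import *
o=bot.get_obs();print(o["time"],o["ee_pos"],o["ft_force"])
A=camera("top");B=camera("side");cv2.imwrite("pics/tF.png",A);cv2.imwrite("pics/sF.png",B)
cv2.imwrite("pics/e1.png",np.hstack([cv2.resize(A[190:300,290:440],(400,293),interpolation=2),cv2.resize(B[210:320,260:410],(400,293),interpolation=2)]))
for k in("lever_grip",):
    print(tri(spotter.landmark_of(k,"side")[0]["uv"],spotter.landmark_of(k,"top")[0]["uv"]))
a0=cv2.imread("pics/top0.png");
for k in("gear_blue","ring_green","gear_orange","case_white","tape","tray_yellow"):
    r=spotter.landmark_of(k,"top");print(k,r and r[0]["uv"])
d=cv2.absdiff(A,a0).max(2);cv2.imwrite("pics/diff.png",np.hstack([d[170:320,70:520]]))
E
```

```text
12.7 [0.28496689 0.37189313 0.19552576] [ 0.4656616  -0.88875617 -0.49043575]
(array([0.49157685, 0.07398122, 0.08475495]), [np.float64(0.0018122903222169782), np.float64(0.0018122903222170471)])
gear_blue [476.4, 221.4]
ring_green [440.4, 232.1]
gear_orange [497.2, 202.9]
case_white [293.9, 227.1]
tape [297.3, 256.3]
tray_yellow [176.6, 214.5]
```

View pics/e1.png

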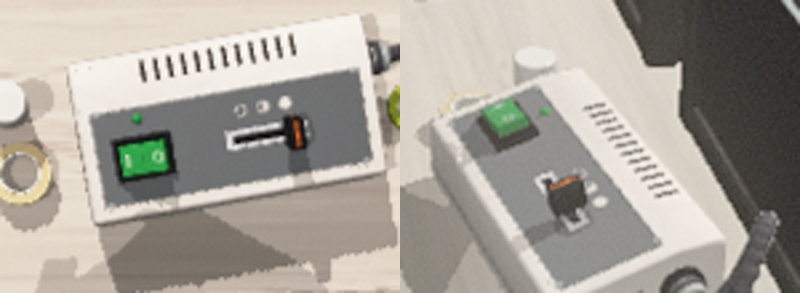

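View pics/diff.png

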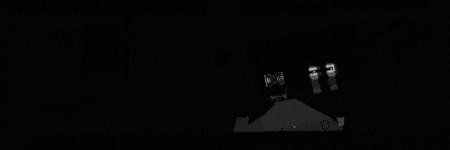

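```bash
python3 -c "
from h import *
print(bot.finish_job())"
```

```text
the job is handed in; nothing more can be done
None
```

I pressed the rocker on first, then pushed the aperture lever past the half-open click to the fully open stop, using only the shut fingertips. I handed the job in with the arm clear, at about 13 s.

**Last checks:**
- **Rocker:** both views show the on end down. The highest force I read was about 3 N, and it dropped away once the rocker snapped over.
- **Lever:** at the end of travel the force rose to about 5 N with almost no movement, which I took as the hard stop. Pushing forces never read above about 6 N. After the arm withdrew, the lever stayed by the full-disc mark. The network places it about 38 mm from where it started; nominal travel is 36 mm.
- **Other objects:** comparing the top picture before and after shows changes only at the rocker, the lever and the shadows. The gear and the other things did not move.

**Disagreement:** the fingertips looked about 15–20 mm higher in the pictures than the stated 8 mm ahead of the TCP. Contact with the rocker also came about that much lower than expected. I went by touch and the pictures instead, and did not find the cause.

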